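# Unsnap the garlic keeper's cover and lay it in the pie plate

### The job

Open the garlic keeper: pinch the cover's red spring tab in towards the black fin with a light, steady squeeze and, keeping it pressed in, ease the cover up off the catch and out from under the steel strap at its other end, without forcing it or dragging the keeper about. Then lay the cover gently, right way up and flat, in the middle of the top pie plate and let go of it, leaving the keeper standing where it was and the plates and other things undisturbed.

Things in the scene. Friction and masses are not known exactly. Their poses are not given: they have to be found in the camera images.
- keeper: Loose white stoneware garlic keeper (1.6 to 2.2 kg; an upward pull of some 8 N at one end begins to tip it), an open box 140 mm along its x, 100 mm along its y, rim 80 mm high; origin at the centre of its underside, z up. A steel frame clamped round it carries a catch lip at its +x end and a strap at its -x end; both sit the same 0 to 7 mm higher than the least heights given here, unmeasured.
- cover_fin (a point): Centre of the black fin's outer face (away from the red tab): x = -6 mm, 40 mm above the cover's origin; axes as the cover. One finger bears here. The strap (x = -77.5 to -62 mm, 60 mm wide, 4 mm thick, underside at least 98 mm above the keeper's underside) covers 5 mm of the cover's tail, which meets it after a rise of 13 to 20 mm. Drawn 7 to 12 mm towards +x, the tail is free and the cover lifts off.
- cover: Loose grey cover, 0.15 to 0.25 kg, on the keeper's rim, lined up with it (same axes, about 1 mm of play). Origin at the plate's underside, 80 mm above the keeper's. Plate 5 mm thick, x = -67 to 44 mm, 92 mm wide; locating ribs 4 mm deep below it. Upright on it the rigid black fin (x = -6 to 2 mm, 30 mm wide) and, opposite, the red tab's thumb piece (x = 49 to 54 mm, 26 mm wide), both 54 mm high.
- cover_grip (a point): Half-way between the outer faces of fin and thumb piece (60 mm apart along the cover's x, tab relaxed), at x = 24 mm, z = 40 mm of the cover; axes as the cover. Pinch from above, a finger outside each, tips at least 20 mm above the cover's origin to pass over the lip. As the tab goes in, the middle of the pinch moves towards the fin by half as much: the hand must follow, or it shoves the keeper.
- tab_shoulder (a point): Outer upper edge of the shoulder (5 mm thick) at the tab's foot: x = 62 mm, z = 7 mm of the cover, tab relaxed; it moves with the tab. The lip (x = 57 to 76 mm, 46 mm wide, 3.5 mm thick, underside at least 89.5 mm above the keeper's underside) hangs over it by 4 to 6 mm. Only when the cover is within 2 mm of the height at which its tail meets the strap has the shoulder passed above the lip.
- tab (a joint): How far the red tab is pressed in towards the fin, in m: 0 relaxed, 0.010 its stop. It is sprung: 3 N starts it moving, 1.2 N more for each mm. It is clear of the lip once pressed 4 to 6.3 mm (8 to 10.5 N; it varies with the play of the cover). More than 20 N on it may crack it; more than 14 N between cover and keeper may chip them.
- plates: Stack of two nested white enamel pie plates with blue rims, 267 mm across the rims, moving as one (0.9 kg, loose). Origin at the centre of the underside; the upper plate's flat inner floor is 200 mm across, 12 mm above the origin, its rim 45 mm above.
- tongs: Bystander: tongs with blue silicone ends, about 240 mm long along its x, 60 mm wide, 20 mm high, lying flat. Leave alone.
- starter_handle: Bystander: loose chimney starter handle, dark wood grip 110 mm long along its y with steel brackets, 28 mm high. Leave alone.
- paddle: Bystander: short bamboo paddle, 225 mm long along its y, 65 mm wide, 9 mm high. Leave alone.
Not all that is in view belongs to the job. Of the things shaped like the cover, the grey one is meant.

How it is judged:
By the outcome, as a careful person would: the job done as asked, in the order asked, and still so for the second after the job is handed in, with the robot touching nothing.
It also fails if it takes over 72 s, if anything falls off the work surface, if the arm or the gripper's body presses on something with over 40 N, if the wrist force passes 120 N, or if a joint passes its speed limit or range.

### The arm

A 6-joint arm with a two-finger parallel gripper is mounted at the origin on the work surface. World frame = base frame: x ahead of the robot, y to its left, z up, the work surface at z = 0. Lengths are in mm, angles in rad, forces in N, time in s.
With the tool pointing down it reaches from about 400 to 925 mm from the base axis. Payload 12.5 kg.
Tool frame: the origin (TCP) lies at the very end of the fingers, on their centre line; the grasp point (between the pads) lies 19 mm behind it; z points along the fingers, y is the direction in which the jaws open and shut (so a half turn about z gives the same grasp; the last joint's range is limited). The gripper opens to 95 mm and grips with 3 to 60 N. Pads are 20 mm wide; open, the fingers measure 119 mm over their backs; the gripper's body (75 mm by 180 mm) begins 59 mm behind the grasp point.
Start: joints at [-1.266, 0.491, 1.559, -0, 1.092, -0.106], TCP at [249.613, -573.01, 214.661] pointing down, gripper open.
Joint ranges: [-3.1, 3.1], [-0.84, 2.19], [0.05, 2.79], [-1.13, 4.28], [0.06, 2.93], [-2.69, 2.69]. Speed limits (rad/s): [2.22, 2.22, 2.79, 3.14, 3.14, 3.14].

### API

Orientations are given as [roll, pitch, yaw] about the fixed x, y, z axes, in that order (R = Rz(yaw) Ry(pitch) Rx(roll)).
In Python, from cell import env gives the robot as it stands.
- The arm moves only by the shell command python3 -m pendant 'ROWS'. ROWS is JSON, a list that holds one entry, the list of rows, each a list of 5 numbers: the opening, from 0 (shut) to 1 (fully open), then the shift along the tool's x, y, z in m, then the turn about the tool's z in rad. A call has exactly 8 rows; each row is the pose to reach, as a shift and turn from the pose commanded when the call began, along the tool's axes at that moment; what a row does not reach only later rows make up. A row lasts 1/10 s, in which the tool goes at most 50 mm and 8.59 degrees, less where a joint would pass 70% of its speed; a pose out of reach is approached as far as the arm can. A call with a gripper value outside its range is refused whole. The fingers move at their own pace and stop on an object; the grip force is fixed at half the most. Time passes only in rows, so rows that repeat a pose let the fingers close, or fill a call up. It gives the time, the measured TCP pose, the force and the opening at its end, in the units of the state.
- env.state(): the state, without advancing time (a new reading comes with each control period).
- env.read_camera(name): name is "scene" or "top" or "wrist"; returns a dict with "image" (400x640x3 uint8, blue, green, red), "range_z" (400x640 float32, mm along the optical axis (not along the pixel's ray), 0 where there is no reading), "fx", "fy", "cx", "cy" (pixels), "rvec" (rotation vector, rad) and "tvec" (3), from world to camera coordinates, as OpenCV has them; the wrist camera has in their place "tool_from_camera" (4x4, takes a point from camera to tool coordinates, whose origin is the TCP and whose axes are the flange's). Camera axes: x right, y down, z forward; pixel columns grow to the right and rows downward; lengths in mm; the calibration is good to about 2 mm. The wrist camera is an equidistant fisheye: a pixel r from the principal point sees the ray r / f radians off the axis. A picture is of the moment at which its call begins: read the wrist's pose just before it.
- env.job_done(): hands the job in, once; it reports no verdict.
The state is a dict: "t": time; "joints": joint angles; "qvel": joint speeds; "tau": joint torques, N m; "eef_pos": TCP position; "tcp_rot": TCP orientation; "ft_force": force on the tool from outside, world axes, zero at the start; "moment": the same for the moment, N m; "opening": opening from 0.0 (shut) to 1.0 (fully open).
Only numpy, scipy, OpenCV 4.12 (cv2) and the standard library are available. Lean on these libraries where they do the work, as an engineer would, in place of code of your own. Each camera call takes 0.05 s, during which the arm holds its last target. There are 200 camera calls.

## Working session

There is one attempt and no reset: what is moved stays moved. The work goes in short steps, Python scripts to look and compute and a shell command to move; the robot and the scene stay as the last step left them, time stands still between calls to the robot, and variables do not carry over. Pictures are saved under pics/ and viewed, about 8 in all and at most 12, crops included, and the job is handed in when it is done.

```bash
ls; mkdir -p pics; cat > h.py <<'E'
import numpy as np, cv2
from cell import env
def pts(c):
    "world XYZ per pixel from range image (pinhole cams)"
    R=cv2.Rodrigues(np.array(c["rvec"],float))[0]; t=np.array(c["tvec"],float).ravel()
    v,u=np.mgrid[0:400,0:640]; z=c["range_z"].astype(float)
    P=np.stack([(u-c["cx"])/c["fx"]*z,(v-c["cy"])/c["fy"]*z,z],-1)
    return (P-t)@R
E
python3 - <<'E'
from h import *
s=env.state(); print(s)
for n in("scene","top"):
    c=env.read_camera(n); np.savez(n+".npz",**{k:np.array(v) for k,v in c.items()}); cv2.imwrite(f"pics/{n}0.png",c["image"])
E
```

```text
pics
{'t': 0.0, 'joints': array([-1.26559885e+00,  4.91578435e-01,  1.55945618e+00,  6.75892004e-06,
        1.09167669e+00, -1.05609248e-01]), 'qvel': array([0.00079642, 0.00048674, 0.00164924, 0.00138485, 0.00111472,
       0.00069049]), 'tau': array([ 2.32571729e-04, -6.12649155e+01, -2.58181661e+01,  6.91829086e-02,
        4.82070073e-02, -9.98970881e-05]), 'eef_pos': array([ 249.53750037, -572.7611657 ,  214.04769673]), 'tcp_rot': array([-3.14048086e+00, -1.23882004e-04,  4.10803535e-01]), 'ft_force': array([-0.37036695, -0.06987281,  0.48241936]), 'moment': array([-0.03707481, -0.03401937,  0.01898881]), 'opening': 0.9996845204547914}
```

View pics/top0.png

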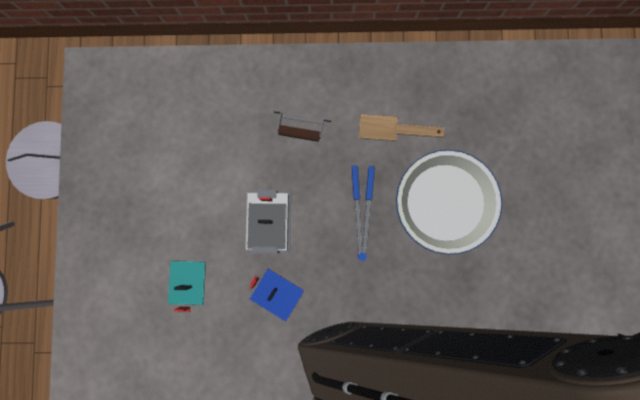

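View pics/scene0.png

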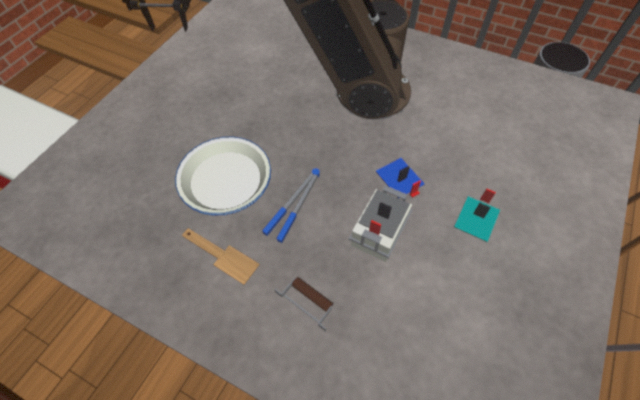

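Three things look like the cover in the top view: grey on the white keeper (267,222), teal at (186,284) and blue at (277,294). The grey one, seated on the keeper with frame lip at (267,195) and strap at (265,250), fits the description. I'll measure it and confirm with a crop.

```bash
python3 - <<'E'
from h import *
c=dict(np.load("top.npz")); P=pts(c); im=c["image"]; hsv=cv2.cvtColor(im,cv2.COLOR_BGR2HSV)
v,u=np.mgrid[0:400,0:640]
box=(u>235)&(u<300)&(v>180)&(v<262)
Z=P[...,2]
def rep(n,m):
    q=P[m]; print(n,m.sum(),np.median(q,0).round(1), 'mean',q.mean(0).round(1), 'minmax',q.min(0).round(),q.max(0).round())
rep('keeper>60',box&(Z>60)&(Z<115))
m=(box&(Z>60)); r=cv2.minAreaRect(P[m][:,:2].astype(np.float32)); print('rect',r)
g=box&(abs(Z-85)<3.5)&(hsv[...,2]<150)&(hsv[...,1]<60); rep('plate',g); r=cv2.minAreaRect(P[g][:,:2].astype(np.float32)); print('rect',r)
rep('fin',box&(Z>120)&(hsv[...,2]<60))
red=box&((hsv[...,0]<8)|(hsv[...,0]>172))&(hsv[...,1]>130)
rep('red',red)
rep('z90-112',box&(Z>90)&(Z<112))
for a in ('lo','hi'):
    mm=box&(Z>88)&(Z<115)&((v<205) if a=='hi' else (v>240)); 
    if mm.sum(): rep('frame '+a,mm)
pb=(u>390)&(u<510)&(v>140)&(v<262)
rep('plates',pb&(Z>8)); f=pb&(abs(Z-12)<5)&(hsv[...,2]>150); rep('floor',f)
rim=pb&(Z>38); rep('rim',rim); print(cv2.minEnclosingCircle(P[rim][:,:2].astype(np.float32)))
rep('tongs',(u>345)&(u<380)&(v>160)&(v<265)&(Z>6))
print(im.shape,c['fx'])
a=cv2.resize(im[175:330,150:320],None,fx=3.5,fy=3.5,interpolation=cv2.INTER_CUBIC); cv2.imwrite("pics/crop.png",a)
E
```

```text
keeper>60 2400 [481.7 223.4  84.6] mean [483.3 224.7  85.4] minmax [409. 175.  60.] [560. 278. 115.]
rect ((483.8186340332031, 178.09976196289062), (197.7003631591797, 150.98062133789062), 88.93392181396484)
plate 1458 [472.2 225.3  84.9] mean [473.9 225.7  84.9] minmax [409. 176.  82.] [556. 273.  88.]
rect ((482.5487060546875, 224.72555541992188), (96.46537780761719, 147.51773071289062), 89.79844665527344)
fin 39 [482.3 225.8 133.6] mean [482.3 225.7 133.9] minmax [480. 212. 131.] [485. 240. 137.]
red 20 [535.4 223.9 131.4] mean [535.3 223.9 130.6] minmax [534. 213. 124.] [536. 235. 137.]
z90-112 316 [423.8 225.5  99.7] mean [477.2 226.   98.2] minmax [409. 186.  90.] [560. 257. 111.]
frame lo 177 [416.7 227.6 102.2] mean [417.  227.3 101.5] minmax [409. 183.  88.] [435. 257. 107.]
frame hi 161 [550.  222.   92.8] mean [549.3 223.4  93.2] minmax [525. 188.  88.] [560. 257. 114.]
plates 8515 [ 532.5 -237.3   14.9] mean [ 532.8 -234.    31.7] minmax [ 401. -364.    8.] [ 666.   80. 1149.]
floor 4639 [ 530.5 -233.7   11.5] mean [ 530.8 -233.6   11.6] minmax [ 431. -337.    7.] [ 631. -132.   17.]
rim 2098 [ 526.1 -235.7   42.7] mean [ 529.8 -225.9   78.9] minmax [ 401. -364.   38.] [ 666.   80. 1149.]
((513.6361083984375, -136.51988220214844), 229.32421875)
tongs 945 [528.9 -10.7  17.1] mean [519.  -12.7  38.6] minmax [384. -46.   6.] [ 632.   80. 1149.]
(400, 640, 3) 435.8070775441748
```

View pics/crop.png

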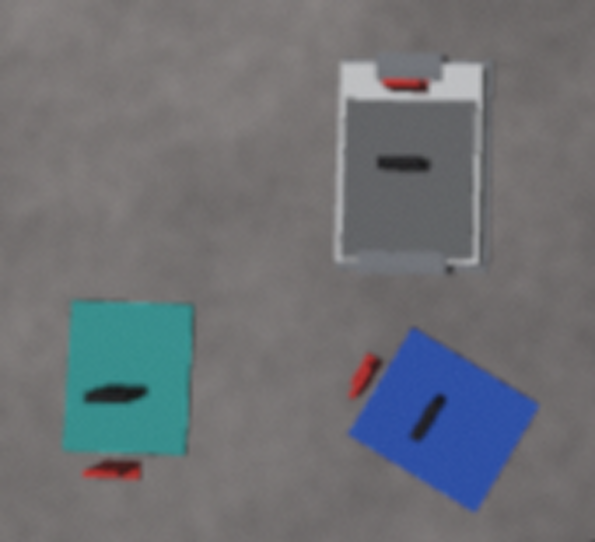

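The crop confirms it: the grey cover with black fin (403,163 in the crop) and red thumb piece under the lip (405,85) sits on the white keeper, while teal and blue lie loose on the table. Keeper yaw is about -0.03, grip at about (508,225), plates at about (531,-234). Next I move over, with the jaw axis (tool y) along world x.

```bash
python3 -m pendant '[[[1,0.306,-0.252,-0.04,-1.13],[1,0.306,-0.252,-0.04,-1.13],[1,0.306,-0.252,-0.04,-1.13],[1,0.306,-0.252,-0.04,-1.13],[1,0.306,-0.252,-0.04,-1.13],[1,0.306,-0.252,-0.04,-1.13],[1,0.306,-0.252,-0.04,-1.13],[1,0.306,-0.252,-0.04,-1.13]]]'
```

```text
t: 0.9
eef_pos: [430.0, -217.8, 254.8]
tcp_rot: [-3.142, 0.0, 1.546]
ft_force: [1.0, -1.0, -0.5]
opening: 1.002
```

```bash
python3 -m pendant '[[[1,0.36,0.06,0,0],[1,0.36,0.06,0,0],[1,0.36,0.06,0,0],[1,0.36,0.06,0,0],[1,0.36,0.06,0,0],[1,0.36,0.06,0,0],[1,0.36,0.06,0,0],[1,0.36,0.06,0,0]]]'
python3 -m pendant '[[[1,0.04,0.004,0.01,0],[1,0.085,0.007,0.02,0],[1,0.085,0.007,0.02,0],[1,0.085,0.007,0.02,0],[1,0.085,0.007,0.02,0],[1,0.085,0.007,0.02,0],[1,0.085,0.007,0.02,0],[1,0.085,0.007,0.02,0]]]'
python3 - <<'E'
from h import *
s=env.state(); c=env.read_camera("wrist"); np.savez("w.npz",pos=s["eef_pos"],rot=s["tcp_rot"],**{k:np.array(v) for k,v in c.items()})
print(s["eef_pos"],s["tcp_rot"],s["ft_force"],s["joints"]); print(np.round(c["tool_from_camera"],3),c["fx"],c["cx"],c["cy"])
cv2.imwrite("pics/w0.png",c["image"])
c=env.read_camera("top"); np.savez("top1.npz",**{k:np.array(v) for k,v in c.items()})
E
```

```text
t: 1.7
eef_pos: [500.4, 142.0, 254.3]
tcp_rot: [-3.141, -0.0, 1.544]
ft_force: [-0.4, -0.4, -0.3]
opening: 1.002
t: 2.5
eef_pos: [510.0, 222.4, 234.9]
tcp_rot: [3.141, -0.0, 1.54]
ft_force: [-0.9, -0.1, 0.5]
opening: 1.0
[510.00706113 222.37128494 234.88101241] [ 3.14112121e+00 -5.86436872e-05  1.53974347e+00] [-0.90248201 -0.10167338  0.54416856] [ 2.92487229e-01  3.72344907e-01  1.70338869e+00 -1.07752518e-04
  1.06539344e+00  3.23592248e-01]
[[ 1.00000e-03 -9.61000e-01 -2.77000e-01  7.79180e+01]
 [ 1.00000e+00  1.00000e-03 -0.00000e+00 -1.68000e-01]
 [ 0.00000e+00 -2.77000e-01  9.61000e-01 -1.70329e+02]
 [ 0.00000e+00  0.00000e+00  0.00000e+00  1.00000e+00]] 309.70691628693146 320.50668449632957 200.1844678879401
```

View pics/w0.png

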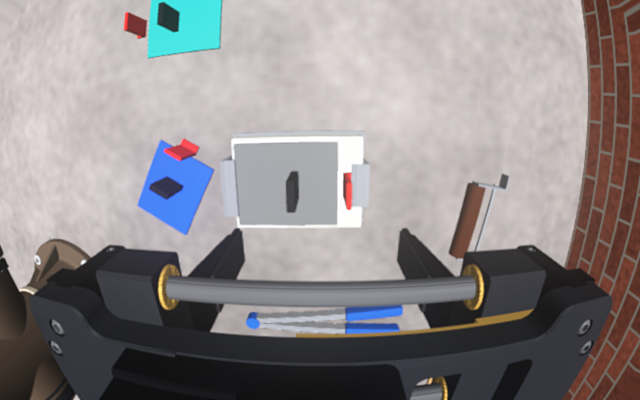

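The wrist view shows the grey plate at (286,183), fin (292,190), red tab (348,190), lip (361,185) and strap (228,188). The fingers straddle it symmetrically. I'll measure from this view.

```bash
cat >> h.py <<'E'
from scipy.spatial.transform import Rotation as Ro
def wpts(c,pos,rot):
    v,u=np.mgrid[0:400,0:640]; z=c["range_z"].astype(float)
    x=(u-c["cx"])/c["fx"]; y=(v-c["cy"])/c["fy"]; r=np.hypot(x,y)+1e-9
    k=np.tan(np.minimum(r,1.4))/r
    P=np.stack([x*k*z,y*k*z,z,np.ones_like(z)],-1)@np.array(c["tool_from_camera"]).T
    return P[...,:3]@Ro.from_euler("xyz",rot).as_matrix().T+np.array(pos)
def rep(n,P,m):
    q=P[m]
    if len(q): print(n,len(q),'med',np.median(q,0).round(1),'1-99%',np.percentile(q,2,0).round(1),np.percentile(q,98,0).round(1))
E
python3 - <<'E'
from h import *
c=dict(np.load("w.npz")); P=wpts(c,c["pos"],c["rot"]); im=c["image"]; hsv=cv2.cvtColor(im,cv2.COLOR_BGR2HSV); Z=P[...,2]
v,u=np.mgrid[0:400,0:640]; box=(u>215)&(u<375)&(v>125)&(v<232)
red=box&((hsv[...,0]<8)|(hsv[...,0]>172))&(hsv[...,1]>130)
rep('fin top',P,box&(Z>130)&(u<320)); rep('red top',P,box&(Z>130)&(u>330)); rep('red',P,red)
rep('strap',P,box&(u<240)&(Z>96)&(Z<115)); rep('lip',P,box&(u>350)&(Z>88)&(Z<112)&~red)
g=box&(hsv[...,2]<130)&(hsv[...,2]>70)&(hsv[...,1]<50)&(abs(Z-85)<4)&(u>238)&(u<340); rep('plate',P,g)
print(cv2.minAreaRect(P[g][:,:2].astype(np.float32)))
k=box&(Z>70); 
for m,n in((box&(Z>72)&(Z<84)&(hsv[...,2]>150),'rim'),): rep(n,P,m); print(cv2.minAreaRect(P[m][:,:2].astype(np.float32)))
c=dict(np.load("top1.npz"));
E
```

```text
fin top 363 med [482.7 231.6 134.5] 1-99% [459.2 212.  131.1] [512.2 300.2 405.2]
red top 152 med [535.1 229.7 134.3] 1-99% [512.2 212.9 132. ] [538.7 300.2 405.2]
red 184 med [535.5 230.8 133.3] 1-99% [533.6 213.9  87. ] [541.2 238.1 135.3]
strap 873 med [415.3 228.7 102.3] 1-99% [407.1 199.1  99.6] [423.1 256.8 104.1]
lip 773 med [551.  226.6  93.3] 1-99% [541.6 203.2  90.9] [559.6 248.   94.8]
plate 31 med [485.7 229.6  85.4] 1-99% [471.9 198.5  84.4] [486.6 240.8  87.9]
((479.3498229980469, 219.4504852294922), (43.24085998535156, 13.105104446411133), 86.46453857421875)
rim 2377 med [531.  252.1  80.4] 1-99% [417.  176.5  78.4] [553.9 276.8  83.9]
((483.0256652832031, 226.6270751953125), (100.30355834960938, 152.84132385253906), 88.54977416992188)
```

```bash
python3 -m pendant '[[[1,0.0036,-0.0016,0.025,0],[1,0.0036,-0.0016,0.05,0],[1,0.0036,-0.0016,0.075,0],[1,0.0036,-0.0016,0.1,0],[1,0.0036,-0.0016,0.12,0],[0.85,0.0036,-0.0016,0.132,0],[0.7,0.0036,-0.0016,0.132,0],[0.7,0.0036,-0.0016,0.132,0]]]'
python3 - <<'E'
from h import *
s=env.state(); c=env.read_camera("wrist"); P=wpts(c,s["eef_pos"],s["tcp_rot"])
print(s["eef_pos"],s["ft_force"],s["opening"],s["tcp_rot"])
im=c["image"][150:400,150:450]; cv2.imwrite("pics/w1.png",cv2.resize(im,None,fx=2.4,fy=2.4,interpolation=cv2.INTER_CUBIC))
E
```

```text
t: 3.4
eef_pos: [508.7, 226.7, 103.2]
tcp_rot: [3.141, -0.0, 1.541]
ft_force: [1.0, -0.0, 1.0]
opening: 0.806
[508.67212993 226.74218132 103.15729304] [ 0.98457343 -0.04956295  1.01107759] 0.8060945077396553 [ 3.14107170e+00 -8.66540151e-05  1.54077597e+00]
```

View pics/w1.png

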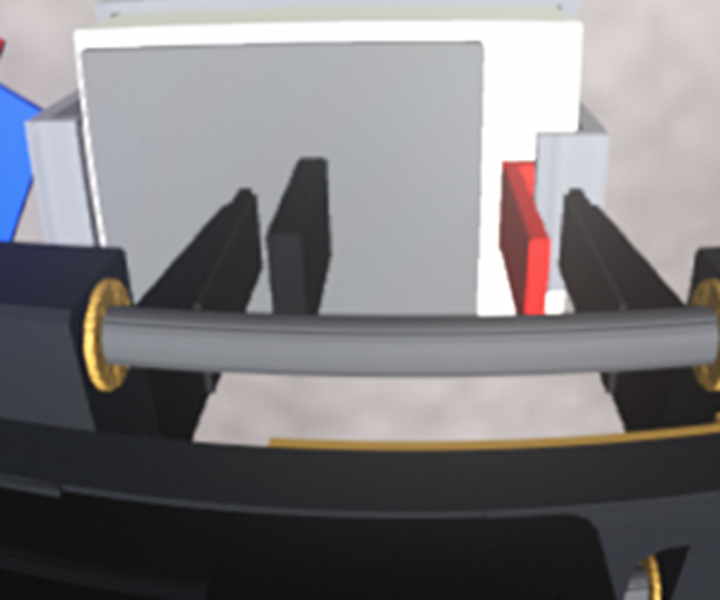

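The fingers straddle fin and tab evenly: left finger just outside the fin (290,240), right finger outside the tab (535,240). Now I close to near-contact in small steps.

```bash
python3 -m pendant '[[[0.68,0,0,0,0],[0.67,0,0,0,0],[0.66,0,0,0,0],[0.655,0,0,0,0],[0.65,0,0,0,0],[0.65,0,0,0,0],[0.65,0,0,0,0],[0.65,0,0,0,0]]]'
python3 -m pendant '[[[0.645,0,0,0,0],[0.64,0,0,0,0],[0.635,0,0,0,0],[0.63,0,0,0,0],[0.63,0,0,0,0],[0.63,0,0,0,0],[0.63,0,0,0,0],[0.63,0,0,0,0]]]'
```

```text
t: 4.25
eef_pos: [508.3, 226.6, 102.6]
tcp_rot: [-3.142, 0.0, 1.541]
ft_force: [0.9, -0.4, -0.3]
opening: 0.648
t: 5.05
eef_pos: [508.3, 226.7, 102.6]
tcp_rot: [-3.142, 0.0, 1.541]
ft_force: [-0.3, 0.6, 0.1]
opening: 0.631
```

```bash
python3 -m pendant '[[[0.626,0,-0.0002,0,0],[0.622,0,-0.0004,0,0],[0.618,0,-0.0006,0,0],[0.614,0,-0.0008,0,0],[0.61,0,-0.001,0,0],[0.61,0,-0.001,0,0],[0.61,0,-0.001,0,0],[0.61,0,-0.001,0,0]]]'; python3 -c "
from cell import env
s=env.state();print(s['ft_force'],s['moment'],s['opening'])"
```

```text
t: 5.85
eef_pos: [507.4, 226.7, 102.6]
tcp_rot: [3.142, 0.0, 1.541]
ft_force: [1.5, -0.3, 0.5]
opening: 0.609
[ 1.53790026 -0.3211876   0.45958482] [-0.10125129 -0.30028718  0.00336275] 0.6092843365048173
```

```bash
python3 -m pendant '[[[0.606,0,0,0,0],[0.602,0,0,0,0],[0.598,0,0,0,0],[0.594,0,-0.0001,0,0],[0.59,0,-0.0003,0,0],[0.59,0,-0.0003,0,0],[0.59,0,-0.0003,0,0],[0.59,0,-0.0003,0,0]]]'; python3 -c "
from cell import env
s=env.state();print(s['ft_force'],s['moment'],s['opening'])"
```

```text
t: 6.65
eef_pos: [506.9, 226.7, 102.6]
tcp_rot: [-3.141, 0.0, 1.541]
ft_force: [-4.9, 0.2, 4.7]
opening: 0.593
[-4.90992865  0.18732137  4.6763707 ] [0.05545621 0.68305326 0.01495892] 0.5933140736617541
```

```bash
python3 -m pendant '[[[0.59,0,-0.0002,0,0],[0.59,0,-0.0005,0,0],[0.59,0,-0.0008,0,0],[0.59,0,-0.0008,0,0],[0.59,0,-0.0008,0,0],[0.59,0,-0.0008,0,0],[0.59,0,-0.0008,0,0],[0.59,0,-0.0008,0,0]]]'; python3 -c "
from cell import env
s=env.state();print(s['ft_force'],s['moment'],s['opening'])"
```

```text
t: 7.45
eef_pos: [506.4, 226.7, 102.6]
tcp_rot: [3.141, 0.0, 1.541]
ft_force: [1.0, -0.5, 0.7]
opening: 0.589
[ 1.02345632 -0.45045513  0.67057202] [-0.03532302 -0.53117097 -0.03792971] 0.5888360785358394
```

```bash
python3 -m pendant '[[[0.585,0,-0.0002,0,0],[0.58,0,-0.0004,0,0],[0.575,0,-0.0007,0,0],[0.57,0,-0.0009,0,0],[0.568,0,-0.001,0,0],[0.568,0,-0.001,0,0],[0.568,0,-0.001,0,0],[0.568,0,-0.001,0,0]]]'; python3 -c "
from cell import env
s=env.state();print(s['ft_force'],s['moment'],s['opening'])"
```

```text
t: 8.25
eef_pos: [505.2, 226.8, 102.6]
tcp_rot: [-3.142, 0.0, 1.541]
ft_force: [0.3, -0.0, 2.4]
opening: 0.571
[ 0.25305984 -0.01231058  2.40423319] [-0.02037753 -0.30000445  0.0366836 ] 0.5713215377171811
```

```bash
python3 -m pendant '[[[0.565,0,-0.0002,0,0],[0.56,0,-0.0004,0,0],[0.555,0,-0.0006,0,0],[0.55,0,-0.0009,0,0],[0.548,0,-0.001,0,0],[0.548,0,-0.001,0,0],[0.548,0,-0.001,0,0],[0.548,0,-0.001,0,0]]]'; python3 -c "
from h import *
s=env.state();print(s['ft_force'],s['moment'],s['opening'])
c=env.read_camera('wrist'); cv2.imwrite('pics/w2.png',cv2.resize(c['image'][150:400,150:450],None,fx=2.4,fy=2.4,interpolation=cv2.INTER_CUBIC))"
```

```text
t: 9.05
eef_pos: [504.3, 226.8, 102.6]
tcp_rot: [3.142, 0.0, 1.541]
ft_force: [0.1, 0.9, 3.4]
opening: 0.552
[0.12407619 0.94723929 3.4172599 ] [ 0.03380551 -0.37612507  0.04050683] 0.5515290043356263
```

View pics/w2.png

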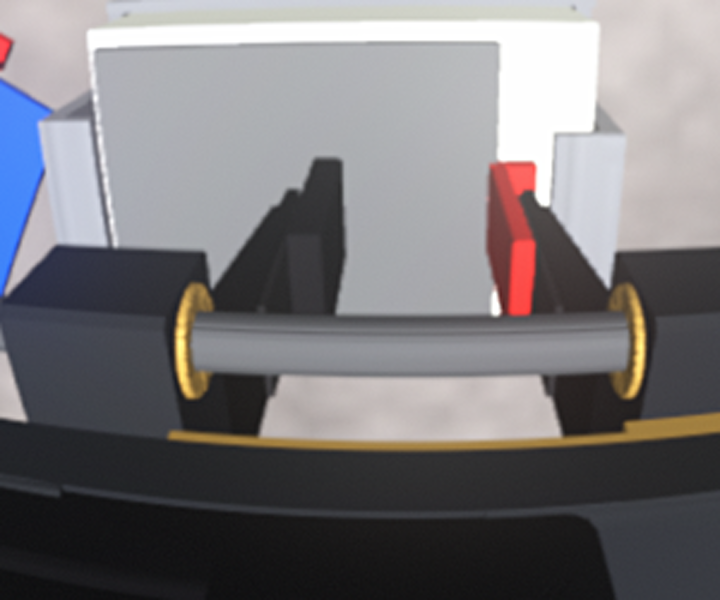

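Fin and tab are gripped, and the tab is pressed in well clear of the lip. Next I lift in small steps, watching the force.

```bash
python3 -m pendant '[[[0.548,0,0,-0.0005,0],[0.548,0,0,-0.001,0],[0.548,0,0,-0.0015,0],[0.548,0,0,-0.002,0],[0.548,0,0,-0.0025,0],[0.548,0,0,-0.003,0],[0.548,0,0,-0.003,0],[0.548,0,0,-0.003,0]]]'; python3 -c "
from cell import env
s=env.state();print(s['ft_force'],s['moment'],s['opening'])"
```

```text
t: 9.9
eef_pos: [504.2, 226.8, 105.6]
tcp_rot: [3.142, 0.0, 1.541]
ft_force: [-1.2, -0.2, -1.4]
opening: 0.549
[-1.20145973 -0.22570855 -1.37355655] [-0.02881601 -0.16439954 -0.04143208] 0.5485540332305023
```

```bash
python3 -m pendant '[[[0.548,0,0,-0.0005,0],[0.548,0,0,-0.0015,0],[0.548,0,0,-0.0025,0],[0.548,0,0,-0.0035,0],[0.548,0,0,-0.0045,0],[0.548,0,0,-0.005,0],[0.548,0,0,-0.005,0],[0.548,0,0,-0.005,0]]]'; python3 -c "
from h import *
s=env.state();print(s['ft_force'],s['moment'],s['opening'])
c=env.read_camera('wrist'); P=wpts(c,s['eef_pos'],s['tcp_rot']);v,u=np.mgrid[0:400,0:640]
rep('plate',P,(u>200)&(u<340)&(v>172)&(v<195));rep('plateleft',P,(u>196)&(u<215)&(v>172)&(v<195));rep('plateright',P,(u>320)&(u<345)&(v>172)&(v<195))
"
```

```text
t: 10.7
eef_pos: [504.2, 226.8, 110.6]
tcp_rot: [3.142, 0.0, 1.541]
ft_force: [0.1, 0.9, -2.4]
opening: 0.551
[ 0.08617423  0.86113804 -2.37092408] [-0.0023243  -0.13291892  0.04329244] 0.5511746232707576
plate 3058 med [473.7 262.5  93.4] 1-99% [428.8 255.   92. ] [515.3 270.   94.7]
plateleft 396 med [430.3 264.1  93.5] 1-99% [423.7 257.   92.2] [436.6 271.   94.8]
plateright 528 med [512.6 261.1  93.2] 1-99% [505.4 254.2  91.8] [519.7 267.7  94.5]
```

The cover rises with the hand and stays level (8 mm so far, net weight about 2.4 N).

```bash
python3 -m pendant '[[[0.548,0,0,-0.0005,0],[0.548,0,0,-0.001,0],[0.548,0,0,-0.0015,0],[0.548,0,0,-0.002,0],[0.548,0,0,-0.0025,0],[0.548,0,0,-0.003,0],[0.548,0,0,-0.003,0],[0.548,0,0,-0.003,0]]]';python3 -m pendant '[[[0.548,0,0,-0.0002,0],[0.548,0,0,-0.0004,0],[0.548,0,0,-0.0006,0],[0.548,0,0,-0.0008,0],[0.548,0,0,-0.001,0],[0.548,0,0,-0.001,0],[0.548,0,0,-0.001,0],[0.548,0,0,-0.001,0]]]'; python3 -c "
from h import *
s=env.state();print(s['ft_force'],s['moment'],s['opening'])
c=env.read_camera('wrist'); P=wpts(c,s['eef_pos'],s['tcp_rot']);v,u=np.mgrid[0:400,0:640]
rep('plateleft',P,(u>196)&(u<215)&(v>172)&(v<195));rep('plateright',P,(u>320)&(u<345)&(v>172)&(v<195))
cv2.imwrite('pics/w3.png',cv2.resize(c['image'][130:380,150:450],None,fx=2.4,fy=2.4,interpolation=cv2.INTER_CUBIC))"
```

```text
t: 11.55
eef_pos: [504.3, 226.8, 113.6]
tcp_rot: [3.142, 0.0, 1.541]
ft_force: [-1.3, -0.4, -2.2]
opening: 0.552
t: 12.35
eef_pos: [504.2, 226.8, 114.6]
tcp_rot: [3.142, 0.0, 1.541]
ft_force: [-0.1, -0.5, -2.3]
opening: 0.549
[-0.14806217 -0.46388302 -2.29400255] [-0.0471427  -0.13118731  0.01869421] 0.5490149020309086
plateleft 396 med [430.3 264.1  97.5] 1-99% [423.9 257.1  96.2] [436.7 271.1  98.8]
plateright 528 med [512.4 261.2  97.3] 1-99% [505.4 254.3  95.9] [519.7 267.9  98.6]
```

View pics/w3.png

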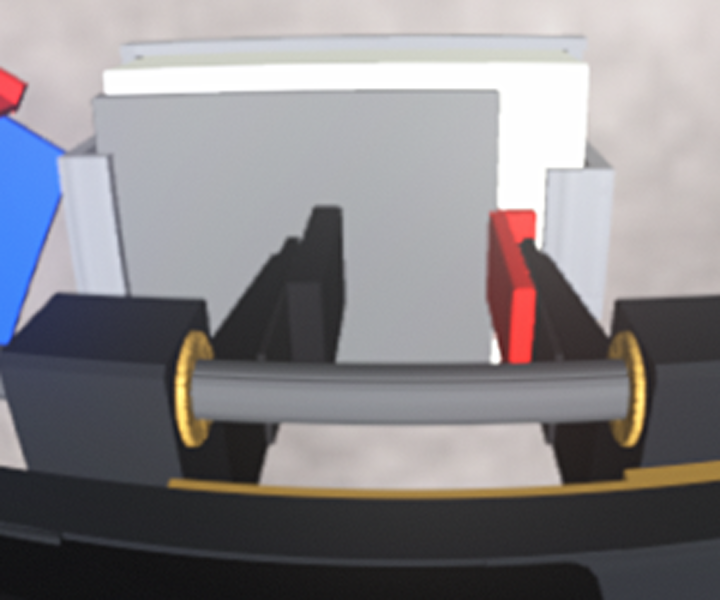

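The picture shows the cover lifted clear and level, with its tail under the strap at (90,220) and the tab pinched at (515,285). I'm feeling for the strap in 0.5 mm steps.

```bash
python3 -m pendant '[[[0.548,0,0,-0.0001,0],[0.548,0,0,-0.0002,0],[0.548,0,0,-0.0003,0],[0.548,0,0,-0.0004,0],[0.548,0,0,-0.0005,0],[0.548,0,0,-0.0005,0],[0.548,0,0,-0.0005,0],[0.548,0,0,-0.0005,0]]]'; python3 -c "
from cell import env
s=env.state();print(s['ft_force'],s['moment'],s['opening'])"
```

```text
t: 13.2
eef_pos: [504.2, 226.8, 115.1]
tcp_rot: [3.142, 0.0, 1.541]
ft_force: [-0.6, -0.1, -1.4]
opening: 0.552
[-0.60283384 -0.09574999 -1.38524519] [-0.00098276 -0.10236726  0.01898117] 0.5522065670013276
```

```bash
python3 -m pendant '[[[0.548,0,0,-0.0001,0],[0.548,0,0,-0.0002,0],[0.548,0,0,-0.0003,0],[0.548,0,0,-0.0004,0],[0.548,0,0,-0.0005,0],[0.548,0,0,-0.0005,0],[0.548,0,0,-0.0005,0],[0.548,0,0,-0.0005,0]]]'; python3 -c "
from cell import env
s=env.state();print(s['ft_force'],s['moment'],s['opening'])"
```

```text
t: 14.0
eef_pos: [504.2, 226.8, 115.6]
tcp_rot: [3.142, 0.0, 1.541]
ft_force: [-0.2, -0.1, -3.3]
opening: 0.55
[-0.17144114 -0.14870121 -3.33936815] [ 0.02222589 -0.20745371 -0.04521485] 0.5498668267091391
```

```bash
python3 -m pendant '[[[0.548,0,0,-0.0001,0],[0.548,0,0,-0.0002,0],[0.548,0,0,-0.0003,0],[0.548,0,0,-0.0004,0],[0.548,0,0,-0.0005,0],[0.548,0,0,-0.0005,0],[0.548,0,0,-0.0005,0],[0.548,0,0,-0.0005,0]]]'; python3 -c "
from cell import env
s=env.state();print(s['ft_force'],s['moment'],s['opening'])"
```

```text
t: 14.8
eef_pos: [504.1, 226.7, 116.0]
tcp_rot: [-3.141, 0.0, 1.541]
ft_force: [-0.7, -0.2, -8.0]
opening: 0.548
[-0.67071383 -0.24195026 -8.01959691] [-0.16183473 -0.51675209  0.09019873] 0.5481713567156907
```

The strap contact is felt: about 6 N, from z≈115.5. I back off 1.2 mm to the middle of the window.

```bash
python3 -m pendant '[[[0.548,0,0,0.0004,0],[0.548,0,0,0.0008,0],[0.548,0,0,0.0012,0],[0.548,0,0,0.0012,0],[0.548,0,0,0.0012,0],[0.548,0,0,0.0012,0],[0.548,0,0,0.0012,0],[0.548,0,0,0.0012,0]]]'; python3 -c "
from h import *
s=env.state();print(s['ft_force'],s['moment'],s['opening'])
c=env.read_camera('wrist'); P=wpts(c,s['eef_pos'],s['tcp_rot']);v,u=np.mgrid[0:400,0:640]
rep('plateleft',P,(u>196)&(u<215)&(v>172)&(v<195));rep('plateright',P,(u>320)&(u<345)&(v>172)&(v<195))"
```

```text
t: 15.6
eef_pos: [504.3, 226.8, 114.9]
tcp_rot: [3.142, 0.0, 1.541]
ft_force: [-0.3, 0.1, -0.7]
opening: 0.553
[-0.3023565   0.08893808 -0.74761789] [ 0.01300962 -0.10743058  0.00721265] 0.5526504758154759
plateleft 396 med [430.1 264.   97.6] 1-99% [423.8 256.9  96.2] [436.5 270.9  98.8]
plateright 528 med [512.6 261.1  97.5] 1-99% [505.4 254.2  96.2] [519.7 267.7  98.8]
```

```bash
python3 -m pendant '[[[0.548,0,0.0005,0,0],[0.548,0,0.001,0,0],[0.548,0,0.0016,0,0],[0.548,0,0.0022,0,0],[0.548,0,0.0028,0,0],[0.548,0,0.0034,0,0],[0.548,0,0.004,0,0],[0.548,0,0.004,0,0]]]'; python3 -c "
from cell import env
s=env.state();print(s['ft_force'],s['moment'],s['opening'])"
```

```text
t: 16.45
eef_pos: [508.3, 226.6, 114.9]
tcp_rot: [3.142, 0.0, 1.541]
ft_force: [0.2, 0.8, -1.7]
opening: 0.549
[ 0.18003044  0.84574157 -1.70270614] [-0.03708916 -0.10947496 -0.01652887] 0.5485814940265218
```

```bash
python3 -m pendant '[[[0.548,0,0.001,0,0],[0.548,0,0.002,0,0],[0.548,0,0.003,0,0],[0.548,0,0.004,0,0],[0.548,0,0.005,0,0],[0.548,0,0.006,0,0],[0.548,0,0.006,0,0],[0.548,0,0.006,0,0]]]'; python3 -c "
from h import *
s=env.state();print(s['ft_force'],s['moment'],s['opening'])
c=env.read_camera('wrist')
cv2.imwrite('pics/w4.png',cv2.resize(c['image'][130:380,150:450],None,fx=2.4,fy=2.4,interpolation=cv2.INTER_CUBIC))"
```

```text
t: 17.25
eef_pos: [514.2, 226.5, 114.9]
tcp_rot: [-3.142, 0.0, 1.541]
ft_force: [-0.7, 0.5, -1.6]
opening: 0.55
[-0.71090227  0.47719652 -1.64620983] [-0.00337038 -0.18266375  0.00236133] 0.5497744141522782
```

View pics/w4.png

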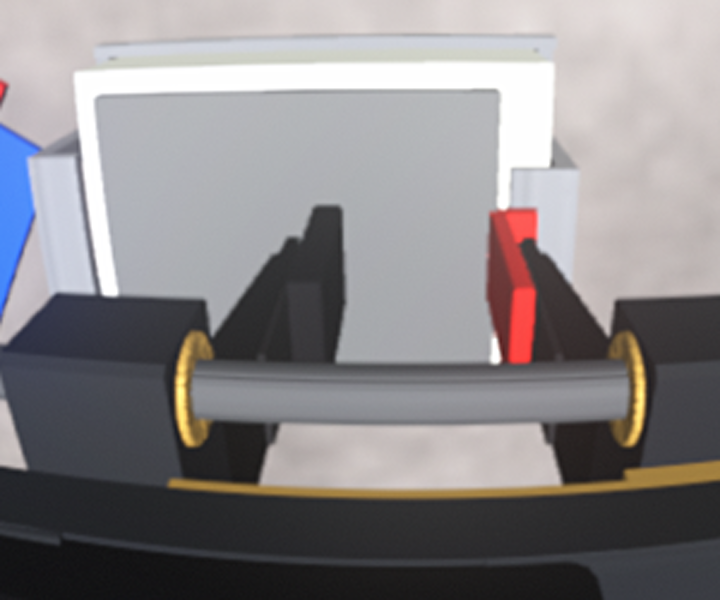

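The tail is clear of the strap: white rim shows between strap edge (75,200) and plate edge (100,200). I'm lifting it off.

```bash
python3 -m pendant '[[[0.548,0,0,-0.001,0],[0.548,0,0,-0.002,0],[0.548,0,0,-0.004,0],[0.548,0,0,-0.006,0],[0.548,0,0,-0.008,0],[0.548,0,0,-0.01,0],[0.548,0,0,-0.012,0],[0.548,0,0,-0.012,0]]]'; python3 -c "
from cell import env
s=env.state();print(s['ft_force'],s['moment'],s['opening'])"
```

```text
t: 18.1
eef_pos: [514.3, 226.5, 127.2]
tcp_rot: [3.141, -0.0, 1.541]
ft_force: [0.8, -0.3, -1.1]
opening: 0.548
[ 0.80135651 -0.334152   -1.11566337] [-0.00415066 -0.12484289 -0.01008159] 0.5484624120653349
```

```bash
python3 -m pendant '[[[0.548,0,0,-0.005,0],[0.548,0,0,-0.015,0],[0.548,0,0,-0.03,0],[0.548,0,0,-0.045,0],[0.548,0,0,-0.06,0],[0.548,0,0,-0.07,0],[0.548,0,0,-0.075,0],[0.548,0,0,-0.075,0]]]'; python3 -m pendant '[[[0.548,-0.01,0.001,0,0],[0.548,-0.03,0.003,0,0],[0.548,-0.06,0.006,0,0],[0.548,-0.09,0.01,0,0],[0.548,-0.125,0.014,0,0],[0.548,-0.16,0.018,0,0],[0.548,-0.195,0.022,0,0],[0.548,-0.23,0.026,0,0]]]';  python3 -m pendant '[[[0.548,-0.035,0.004,0,0],[0.548,-0.07,0.008,0,0],[0.548,-0.105,0.012,0,0],[0.548,-0.14,0.016,0,0],[0.548,-0.175,0.02,0,0],[0.548,-0.205,0.024,0,0],[0.548,-0.222,0.027,0,0],[0.548,-0.23,0.028,0,0]]]'; python3 - <<'E'
from h import *
s=env.state();print(s['eef_pos'],s['ft_force'],s['moment'],s['opening'])
c=env.read_camera('wrist'); P=wpts(c,s['eef_pos'],s['tcp_rot']); hsv=cv2.cvtColor(c['image'],cv2.COLOR_BGR2HSV);v,u=np.mgrid[0:400,0:640]
g=(P[...,2]>150)&(P[...,2]<205)&(u>200)&(u<345)&(v>160)&(v<195); rep('cover',P,g)
cv2.imwrite('pics/w5.png',c['image'])
c=env.read_camera('top'); np.savez('top2.npz',**{k:np.array(v) for k,v in c.items()}); P=pts(c); hsv=cv2.cvtColor(c['image'],cv2.COLOR_BGR2HSV); v,u=np.mgrid[0:400,0:640]
box=(u>235)&(u<300)&(v>180)&(v<262)
rep('strap',P,box&(v>230)&(P[...,2]>95)); rep('lip',P,box&(v<205)&(P[...,2]>90)); 
c0=dict(np.load('top.npz'));P0=pts(c0); rep('strap0',P0,box&(v>230)&(P0[...,2]>95)&(P0[...,2]<120)); rep('lip0',P0,box&(v<205)&(P0[...,2]>90)&(P0[...,2]<120))
E
```

```text
t: 18.9
eef_pos: [514.4, 226.5, 202.5]
tcp_rot: [3.141, -0.0, 1.541]
ft_force: [0.1, -0.3, -2.2]
opening: 0.548
t: 19.7
eef_pos: [532.8, -6.2, 201.3]
tcp_rot: [-3.14, 0.0, 1.541]
ft_force: [0.7, 0.2, -1.2]
opening: 0.55
t: 20.5
eef_pos: [554.0, -236.4, 201.2]
tcp_rot: [-3.141, -0.0, 1.539]
ft_force: [0.5, 0.9, -1.9]
opening: 0.55
[ 554.03035795 -236.35156126  201.1771918 ] [ 0.48837345  0.89122217 -1.85654784] [-0.00689249 -0.11416059  0.00488477] 0.5502890669842004
cover 3973 med [ 525.5 -198.9  183.8] 1-99% [ 478.7 -208.   181.6] [ 568.2 -190.2  185.1]
strap 178 med [416.7 227.4 101.9] 1-99% [409.3  80.1  98.2] [ 438.3  256.6 1148.6]
lip 138 med [552.2 222.   93.3] 1-99% [438.3  80.1  90.1] [ 559.9  246.4 1148.6]
strap0 167 med [416.5 230.  102.4] 1-99% [409.3 199.1  98.6] [424.  256.6 105.9]
lip0 140 med [551.1 222.8  93.3] 1-99% [534.4 202.2  90.4] [560.  246.4 103.4]
```

View pics/w5.png

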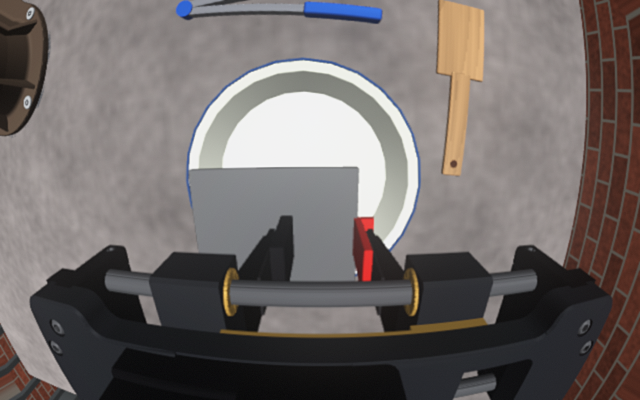

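The picture shows the cover held level above the plates. The keeper's strap and lip read the same as before, to within about 1 mm. Now I lower it.

```bash
python3 -m pendant '[[[0.548,0,0.0,0.01,0],[0.548,0.001,0,0.035,0],[0.548,0.001,0,0.065,0],[0.548,0.001,0,0.095,0],[0.548,0.001,0,0.12,0],[0.548,0.001,0,0.14,0],[0.548,0.001,0,0.15,0],[0.548,0.001,0,0.156,0]]]'; python3 -m pendant '[[[0.548,0,0,0.0005,0],[0.548,0,0,0.001,0],[0.548,0,0,0.0015,0],[0.548,0,0,0.002,0],[0.548,0,0,0.0025,0],[0.548,0,0,0.003,0],[0.548,0,0,0.003,0],[0.548,0,0,0.003,0]]]'; python3 -c "
from h import *
s=env.state();print(s['ft_force'],s['moment'],s['opening'])
c=env.read_camera('wrist'); P=wpts(c,s['eef_pos'],s['tcp_rot']);v,u=np.mgrid[0:400,0:640]
rep('plateleft',P,(u>200)&(u<220)&(v>172)&(v<195));rep('plateright',P,(u>320)&(u<345)&(v>172)&(v<195)); rep('floor',P,(u>250)&(u<350)&(v>125)&(v<145))"
```

```text
t: 21.4
eef_pos: [554.3, -232.9, 45.1]
tcp_rot: [-3.141, -0.0, 1.542]
ft_force: [-0.2, -0.1, -1.3]
opening: 0.55
t: 22.2
eef_pos: [554.4, -234.0, 42.9]
tcp_rot: [3.142, 0.0, 1.541]
ft_force: [-0.2, -0.3, -2.1]
opening: 0.546
[-0.23658682 -0.26611985 -2.06592329] [-0.02867537 -0.10205852 -0.07550969] 0.5464528865878692
plateleft 418 med [ 483.6 -196.8   25.6] 1-99% [ 476.8 -203.9   24.2] [ 490.3 -190.    27.1]
plateright 528 med [ 562.8 -199.6   25.5] 1-99% [ 555.6 -206.6   24.1] [ 569.9 -193.    26.8]
floor 1881 med [ 543.  -169.7   12.3] 1-99% [ 511.6 -176.    10.9] [ 573.6 -163.2   13.6]
```

```bash
python3 -m pendant '[[[0.548,0,0,0.0005,0],[0.548,0,0,0.001,0],[0.548,0,0,0.0015,0],[0.548,0,0,0.002,0],[0.548,0,0,0.0025,0],[0.548,0,0,0.003,0],[0.548,0,0,0.003,0],[0.548,0,0,0.003,0]]]'; python3 -m pendant '[[[0.548,0,0,0.0002,0],[0.548,0,0,0.0004,0],[0.548,0,0,0.0006,0],[0.548,0,0,0.0008,0],[0.548,0,0,0.0008,0],[0.548,0,0,0.0008,0],[0.548,0,0,0.0008,0],[0.548,0,0,0.0008,0]]]'
```

```text
t: 23.05
eef_pos: [554.4, -234.0, 39.9]
tcp_rot: [3.142, 0.0, 1.541]
ft_force: [0.8, -0.1, -1.2]
opening: 0.545
t: 23.85
eef_pos: [554.5, -234.0, 39.2]
tcp_rot: [3.142, 0.0, 1.541]
ft_force: [-0.3, 0.1, -1.2]
opening: 0.551
```

```bash
python3 -m pendant '[[[0.548,0,0,0.0002,0],[0.548,0,0,0.0004,0],[0.548,0,0,0.0006,0],[0.548,0,0,0.0006,0],[0.548,0,0,0.0006,0],[0.548,0,0,0.0006,0],[0.548,0,0,0.0006,0],[0.548,0,0,0.0006,0]]]'; python3 -c "
from cell import env
s=env.state();print(s['ft_force'],s['moment'],s['opening'])"
```

```text
t: 24.65
eef_pos: [554.5, -233.9, 38.8]
tcp_rot: [3.141, 0.0, 1.541]
ft_force: [-2.7, 1.2, 5.3]
opening: 0.55
[-2.68534986  1.18404198  5.25858504] [0.18399424 0.25308189 0.01403988] 0.5499645334998912
```

Touchdown. I release slowly, with the hand following the tab back out, then open.

```bash
python3 -m pendant '[[[0.548,0,0,-0.0003,0],[0.56,0,0.0006,-0.0003,0],[0.573,0,0.0012,-0.0003,0],[0.586,0,0.0018,-0.0003,0],[0.6,0,0.0025,-0.0003,0],[0.613,0,0.0031,-0.0003,0],[0.626,0,0.0037,-0.0003,0],[0.636,0,0.0042,-0.0003,0]]]'; python3 -m pendant '[[[0.65,0,0,0,0],[0.67,0,0,0,0],[0.69,0,0,0,0],[0.72,0,0,0,0],[0.76,0,0,0,0],[0.8,0,0,0,0],[0.8,0,0,0,0],[0.8,0,0,0,0]]]';python3 -c "
from h import *
s=env.state();print(s['ft_force'],s['moment'],s['opening'])
c=env.read_camera('wrist'); P=wpts(c,s['eef_pos'],s['tcp_rot']);v,u=np.mgrid[0:400,0:640]
rep('plateleft',P,(u>200)&(u<215)&(v>172)&(v<195));rep('plateright',P,(u>310)&(u<330)&(v>172)&(v<195))
cv2.imwrite('pics/w6.png',c['image'])"
```

```text
t: 25.45
eef_pos: [558.7, -234.1, 38.7]
tcp_rot: [-3.142, 0.0, 1.541]
ft_force: [-2.0, -0.2, 1.9]
opening: 0.632
t: 26.25
eef_pos: [558.7, -234.1, 38.8]
tcp_rot: [3.142, 0.0, 1.541]
ft_force: [0.1, -0.5, 0.6]
opening: 0.801
[ 0.10328404 -0.48054767  0.63784299] [ 0.02206542 -0.05189175  0.03672408] 0.8010566363757201
plateleft 308 med [ 486.1 -197.    21.3] 1-99% [ 481.  -204.    20.1] [ 490.9 -190.    22.6]
plateright 418 med [ 559.2 -199.6   21.3] 1-99% [ 553.6 -206.3   20.1] [ 564.8 -192.8   22.6]
```

View pics/w6.png

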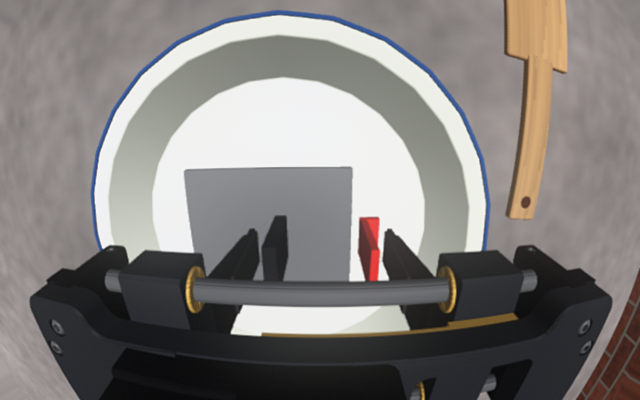

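The cover lies flat (21.3 mm at both ends) with the fingers clear of the fin (275,250) and the tab (370,250). I retreat upward and then away towards the base side for a clear top view.

```bash
python3 -m pendant '[[[0.85,0,0,-0.01,0],[0.85,0,0,-0.03,0],[0.85,0,0,-0.06,0],[0.85,0,0,-0.1,0],[0.85,0,0,-0.14,0],[0.85,0,0,-0.18,0],[0.85,0,0,-0.2,0],[0.85,0,0,-0.2,0]]]'; python3 -m pendant '[[[0.85,-0.04,0,0,0],[0.85,-0.08,0,0,0],[0.85,-0.13,0,0,0],[0.85,-0.18,-0.02,0,0],[0.85,-0.22,-0.03,0,0],[0.85,-0.25,-0.04,0,0],[0.85,-0.26,-0.04,0,0],[0.85,-0.26,-0.04,0,0]]]'; python3 - <<'E'
from h import *
c=env.read_camera('top'); P=pts(c); im=c['image'];hsv=cv2.cvtColor(im,cv2.COLOR_BGR2HSV); v,u=np.mgrid[0:400,0:640];Z=P[...,2]
c0=dict(np.load('top.npz'));P0=pts(c0)
pb=(u>390)&(u<510)&(v>140)&(v<262)
blue=pb&(hsv[...,0]>100)&(hsv[...,0]<130)&(hsv[...,1]>90)
rep('floor',P,pb&(abs(Z-12)<4)); rep('rim',P,pb&(Z>40)&(Z<50))
print(cv2.minAreaRect(P[pb&(Z>40)&(Z<50)][:,:2].astype(np.float32)),cv2.minAreaRect(P0[pb&(P0[...,2]>40)&(P0[...,2]<50)][:,:2].astype(np.float32)))
g=pb&(abs(Z-21.3)<4)&(hsv[...,2]<140)&(np.hypot(P[...,0]-531,P[...,1]+234)<85)&(hsv[...,1]<60); rep('cover plate',P,g); print(cv2.minAreaRect(P[g][:,:2].astype(np.float32)))
rep('fin',P,pb&(Z>60)&(Z<80)&(hsv[...,2]<70)); rep('red',P,pb&(hsv[...,1]>130)&((hsv[...,0]<8)|(hsv[...,0]>172)))
box=(u>235)&(u<300)&(v>180)&(v<262)
rep('strap',P,box&(v>230)&(Z>95)&(Z<120)); rep('lip',P,box&(v<205)&(Z>90)&(Z<120))
d=np.abs(im.astype(int)-c0['image']).max(-1)>60; print('changed outside',[(n,int((d&m).sum())) for n,m in(('tongs',(u>345)&(u<380)&(v>160)&(v<265)),('handle',(u>270)&(u<335)&(v>105)&(v<145)),('paddle',(u>355)&(u<448)&(v>110)&(v<142)),('decoys',(u>160)&(u<310)&(v>262)&(v<325)))])
cv2.imwrite('pics/top3.png',im)
E
```

```text
t: 27.1
eef_pos: [559.4, -234.4, 242.8]
tcp_rot: [3.136, 0.003, 1.541]
ft_force: [0.5, -0.1, 0.6]
opening: 0.851
t: 27.9
eef_pos: [510.3, -493.4, 237.7]
tcp_rot: [-3.141, -0.001, 1.539]
ft_force: [0.4, 0.4, -0.7]
opening: 0.848
floor 3022 med [ 535.5 -226.6   11.6] 1-99% [ 439.  -326.2    8.3] [ 627.3 -138.2   15.7]
rim 1710 med [ 531.  -238.2   43. ] 1-99% [ 404.1 -359.1   40.1] [ 660.8 -102.4   47.8]
((532.9374389648438, -231.33193969726562), (263.7531433105469, 265.4671936035156), 44.32659912109375) ((532.856689453125, -231.09954833984375), (263.48944091796875, 264.96234130859375), 44.194549560546875)
cover plate 1279 med [ 520.7 -231.5   20.6] 1-99% [ 470.  -276.6   17.6] [ 575.3 -188.5   24.2]
((522.848876953125, -233.05360412597656), (92.10255432128906, 106.7201919555664), 89.29743194580078)
fin 34 med [ 532.5 -231.2   68.2] 1-99% [ 529.7 -246.4   64.4] [ 535.1 -219.4   72.6]
red 33 med [ 585.1 -228.2   56.3] 1-99% [ 584.  -240.6   20.6] [ 593.9 -222.6   72.1]
strap 166 med [416.6 229.9 101.7] 1-99% [409.3 199.   97.2] [423.9 256.6 105.5]
lip 131 med [552.2 223.9  92.9] 1-99% [542.5 202.2  90.2] [559.9 246.3  96.7]
changed outside [('tongs', 0), ('handle', 0), ('paddle', 0), ('decoys', 0)]
```

View pics/top3.png

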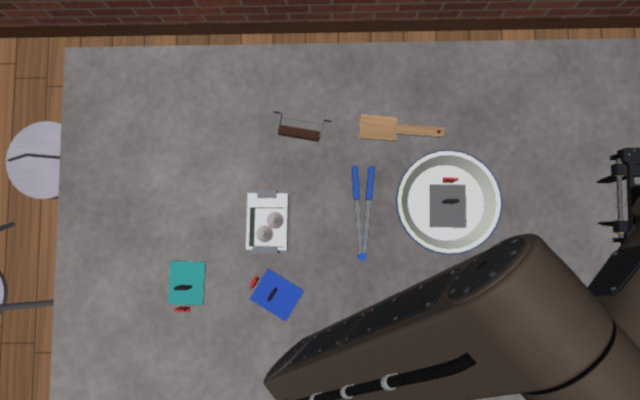

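The top view shows the cover flat and right way up in the plate at (448,205), the keeper open and in place at (267,222), and the other things unchanged. The arm is clear, so I'm handing in.

```bash
python3 -c "
from cell import env
print(env.job_done(), env.state()['t'])"
```

```text
the job is handed in; nothing more can be done
the job is handed in; nothing more can be done
```

The garlic keeper is open, and the grey cover is lying flat and right way up in the top pie plate. I handed the job in at about 28 s on the robot's clock.

- **Squeeze and lift:** I pressed the tab in about 7.5 mm, roughly 12 N by the spring rate, with the hand following the tab. The largest sideways force I read while closing was 4.9 N, and I eased it off at once. I lifted until the tail touched the strap at about 6 N. Then I backed off 1.2 mm, drew the cover 10 mm towards +x and lifted it clear.
- **Laying down:** The cover touched the plate at about 7 N. I then let the tab back out slowly before opening the gripper.

Last checks:
- **Cover:** Both ends of the cover's plate read 21.3 mm high, so it is level. Its origin is about 3 mm from the plates' centre, and the middle of its flat plate about 8 mm.
- **Keeper:** The strap and lip read within about 1 mm of where they started.
- **Plates and other things:** The plates' rim moved by less than 0.3 mm. The top camera showed no change at the tongs, starter handle, paddle or the two other covers.
- **Disagreements:** No check failed. The cameras differed by 1 to 2 mm on the keeper's y position, which is within their calibration.

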